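# Refit the hob's filter cover and switch on the inner power knob

### The arm

A 6-joint arm with a two-finger parallel gripper is mounted at the origin on a cart in front of the work surface, level with it; the furniture and walls round the work are solid. World frame = base frame: x ahead of the robot, y to its left, z up, the work surface at z = 0. Lengths are in m, angles in rad, forces in N, time in s.
With the tool pointing down it reaches from about 0.35 to 0.85 m from the base axis. Payload 8.1 kg.
Tool frame: the origin (TCP) lies midway between the tips of the shut fingers; the grasp point (between the pads) lies 19 mm behind it (bot.grip_depth is the distance from the TCP to the grasp point, in m); z points along the fingers, y is the line along which they close (so a half turn about z gives the same grasp; the last joint's range is limited). The gripper opens to 93 mm and grips with 3 to 60 N. Pads are 15 mm wide; open, the fingers measure 128 mm over their backs; the gripper's body (75 mm by 188 mm) begins 65 mm behind the grasp point.
Start: joints at [-1.403, 0.13, 1.488, -0, 1.523, -0.085], TCP at [0.15, -0.581, 0.219] pointing down, gripper open.
Joint ranges: [-2.96, 2.96], [-0.89, 2.26], [0.02, 2.5], [-1.34, 4.48], [0, 2.73], [-2.66, 2.66]. Speed limits (rad/s): [2.39, 2.39, 2.79, 3.14, 3.14, 3.14].

### API

Orientations are given as a rotation vector (axis times angle).
In Python, from bench import bot, camera, finish_job, nets gives the robot as it stands.
- The arm moves only by the shell command python3 -m inch 'ROWS' [FORCE]. ROWS is JSON, a list of rows, each a list of 7 numbers: the shift along the tool's x, y, z scaled (see below), then the turn, a rotation vector about the tool's x, y, z scaled (see below), then the opening, from 0 (shut) to 1 (fully open). In form: [[dx, dy, dz, rx, ry, rz, hand], ...]. A call has 1 to 12 rows; each row is the pose to reach, as a shift and turn from the pose commanded when the call began, along the tool's axes at that moment; what a row does not reach only later rows make up. The controller multiplies each number of a shift by 1000 mm and each number of a turn by 60 degrees. A row lasts 1/12 s, in which the tool goes at most 41.7 mm and 7.16 degrees, less where a joint would pass 70% of its speed; a pose out of reach is approached as far as the arm can. A call with a number of a shift or a turn outside -1 to 1 is refused whole. A call with a gripper value outside its range is refused whole. The fingers move at their own pace and stop on an object; FORCE is the grip in N (left out, the last holds). Time passes only in rows, so rows that repeat a pose let the fingers close. It gives the time, the measured TCP pose, the force, the opening and the grip force at its end, in the units of the state.
- bot.get_state(): the state, without advancing time (a new reading comes with each control period).
- camera(name): name is "scene" or "side" or "wrist"; returns a dict with "image" (400x640x3 uint8, red, green, blue), "fovy" (degrees; the focal length in pixels is half the picture's height over the tangent of half this angle, whatever the lens; pixels are square), "cx", "cy" (the principal point, pixels), "R" (3x3) and "t" (3): a world point X has camera coordinates R X + t. Camera axes: x right, y down, z forward; pixel columns grow to the right and rows downward; lengths in m; the calibration is good to about 2 mm. A picture is of the moment at which its call begins. There is no depth.
- finish_job(): hands the job in; it is judged then, once.
Trained networks look in a picture, given as the dict that the camera call returned (one of the last four; its "shot" number tells which), for a name from the list of things; names that differ only in an ending like _2 or _b are one class to them, and where a whole thing is asked for, a point or a joint stands for the part that bears it (a point fixed in the world has none). Each returns a list of dicts, best first, with "p" (0 to 1); they miss things now and then, are a little off and sometimes report something else, mostly with a low value. They report only what shows in the picture. A call takes as long as a camera call.
- nets.masks_of(name, picture): "pixels" (400x640 bool, what is visible of it).
- nets.mark_of(name, picture): "location" ([x, y, z] in m, in world coordinates, good to about 4 mm: a listed point, or the origin of a listed thing).
The state is a dict: "time": time; "joint_pos": joint angles; "qvel": joint speeds; "effort": joint torques, N m; "position": TCP position; "orientation": TCP orientation; "contact_force": force on the tool from outside, world axes, zero at the start; "torque": the same for the moment, N m; "gripper_width": finger opening in m; "grasp_force": force on a finger pad.
Only numpy, scipy, OpenCV 4.12 (cv2) and the standard library are available. Lean on these libraries where they do the work, as an engineer would, in place of code of your own. Each camera call takes 0.05 s, during which the arm holds its last target. There are 200 camera calls.

### The job

The washed filter cover of the small hob has to go back before the hob may run: hook its front lip into the slot at the front of the open fan intake and pivot its rear down until it snaps in flat under the catch. Then turn the black inner knob clockwise until its white line points at the orange dot, without turning the steel timer collar round it. Leave the kettle, the mug and the steel cup as they stand.

Things in the scene. Friction and masses are not known exactly. Their poses are not given: they have to be found in the camera images.
- hob: Light grey metal countertop hob, 260 (x) x 380 (y) x 62 mm; does not move. Origin: centre of its underside; x to its rear, y to its left, z up. Left: black glass with two printed circles. Right: a metal strip 135 mm wide about y = -122 mm, its level top (the deck) at z = 62 mm; on it the double knob in front (axis at x = -76 mm) and the open fan intake behind (centre x = 55 mm)
- intake (a point): Middle of the fan intake at deck level, hob's axes. Opening 66 mm wide (y), from 46 mm before to 47 mm behind this point, 32 mm deep. Ledges 6 mm wide along both sides, 6.5 mm below the deck, carry the cover; the lip passes between them. In front the deck ends in a 2.8 mm thick brow with the slot under it: as wide as the opening, 29 mm high, reaching 10 mm toward the front
- slot (a point): Where the cover's point cover_lip lies when the cover is home: in the slot, 7 mm ahead of the front edge of the opening and 5.25 mm below the deck; hob's axes
- seat_rear (a point): Where the cover's point cover_rear lies when the cover is home: 2 mm from the rear wall of the opening, 5 mm below the deck; hob's axes
- catch_top (a point): Top of the spring catch at the rear edge of the intake: a steel tab, 20 mm wide in y, 7 mm above the deck. Its front is a 60 degree ramp whose nose reaches 5 mm into the opening. The cover's rear, pressed down with some 4 to 12 N, drives it back (7 mm at most) until it snaps over the cover's step
- cover: Loose mid grey louvred cover, about 90 g, lying fin up. Plate 60 wide (y), 6 thick, x = -45 to 39 mm; origin: middle of the underside. Front (-x): lip 40 wide, 2.5 thick, level with the underside, out to x = -53. Rear: step 56 wide, 3 thick, out to x = 45. Fin on top, 28 (x) x 12 (y) mm. Home: same axes as the hob, top 0.5 mm below the deck; goes in tilted 8 to 15 degrees, front down
- cover_fin (a point): Middle of the top of the cover's fin (25 mm above the plate's top); cover's axes
- cover_lip (a point): Middle of the front edge of the cover's lip, mid thickness; cover's axes
- cover_rear (a point): Middle of the rear edge of the cover's step, mid thickness; cover's axes
- power_knob (a joint): Angle of the black inner knob (rad): 0 to 2.4, grows clockwise seen from above. Printed band: off, 0 to 0.5; the orange dot is at 1.40. Stays where it is left; about 0.04 N m turns it. Pointer direction, measured counterclockwise from the hob's x axis: 0.95 minus this value
- knob_top (a point): Top of the black inner knob, on the axis it shares with the collar, 43 mm above the deck. The knob is an upright bar 36 long x 12 wide x 24 mm high with a white line on the half that points, on a round foot 40 mm across and 4 mm high that lies on the collar
- knob_pointer (a point): Top of the pointing end of the inner knob's bar, 18 mm from the axis: the outer end of the white line
- orange_mark (a point): The orange dot, 8 mm across, printed on the deck 38.5 mm from the knobs' axis
- timer_collar (a joint): Angle of the steel timer collar (rad), 0 to 2.5, grows clockwise seen from above; already set, to be left. It turns easily (0.03 N m)
- collar_pointer (a point): Outer end of the collar's dark line, 30 mm from the axis. The collar is a fluted ring 60 mm across at its foot, 55 mm above, its top 15 mm above the deck and 28 mm below the top of the inner knob
- kettle: Small loose steel kettle, 116 mm across, 148 mm high over its arched handle, standing on the inner printed circle on the glass; origin: centre of its underside. To be left
- mug_1: Loose white mug, 92 mm high, on the worktop right of the hob; to be left
- steel_cup: Loose steel cup, 76 mm across, 100 mm high, on the worktop right of the hob; to be left

How it is judged:
On the way, in this order (a step that is already met when the one before it is completed fails the run):
1. the cover is hooked in front and snapped in flat at the rear (distance between cover_lip and slot below 0.0055 m and distance between cover_rear and seat_rear below 0.0055 m and z of cover_lip in the frame of slot below 0.002 m and z of cover_rear in the frame of seat_rear below 0.002 m), for 0.2 s.
2. the inner knob's line points at the orange dot (value of joint power_knob between 1.28 and 1.52 rad), for 0.2 s.
At the end, for the whole second after the job is handed in: The cover lies home in the intake, lip and rear edge each within 5.5 mm of their places and not more than 2 mm high, at rest; the inner knob stands at 1.40 rad within 0.12; the collar's line has moved less than 4 mm (0.13 rad) (all of step 1 and all of step 2 and distance of collar_pointer from where it was at the start of the episode below 0.004 m and linear speed of cover below 0.01 m/s and velocity of joint power_knob below 0.05 rad/s); the robot touches nothing.
It fails at once if the timer collar turned by 0.13 rad (4 mm at its rim) or more (distance of collar_pointer from where it was at the start of the episode above 0.004 m).
It fails at once if the kettle shifted by more than 20 mm or tipped (distance of kettle from where it was at the start of the episode above 0.02 m or angle between kettle's own z axis and vertical above 0.3 rad).
It fails at once if the mug shifted by more than 20 mm or tipped (distance of mug_1 from where it was at the start of the episode above 0.02 m or angle between mug_1's own z axis and vertical above 0.3 rad).
It fails at once if the steel cup shifted by more than 20 mm or tipped (distance of steel_cup from where it was at the start of the episode above 0.02 m or angle between steel_cup's own z axis and vertical above 0.3 rad).
It also fails if it takes over 58 s, if anything falls off the work surface, if the arm or the gripper's body presses on something with over 40 N, if the wrist force passes 120 N, or if a joint passes its speed limit or range.

## Working session

There is one attempt and no reset: what is moved stays moved. The work goes in short steps, Python scripts to look and compute and a shell command to move; the robot and the scene stay as the last step left them, time stands still between calls to the robot, and variables do not carry over. Pictures are saved under pics/ and viewed, at most 10 in all, crops included, and the job is handed in when it is done.

```bash
ls; mkdir -p pics
cat > h.py <<'E'
import numpy as np,cv2
from bench import bot,camera,finish_job,nets
from scipy.spatial.transform import Rotation as R
def save(p,n): cv2.imwrite('pics/'+n+'.png',cv2.cvtColor(p['image'],cv2.COLOR_RGB2BGR))
def f(p): return 200/np.tan(np.radians(p['fovy']/2))
def proj(p,X):
    c=np.array(p['R'])@np.array(X)+np.array(p['t']); return np.array([p['cx']+f(p)*c[0]/c[2],p['cy']+f(p)*c[1]/c[2]])
def ray(p,uv,z):
    Rm=np.array(p['R']);C=-Rm.T@np.array(p['t']);d=Rm.T@np.array([(uv[0]-p['cx'])/f(p),(uv[1]-p['cy'])/f(p),1]);return C+d*(z-C[2])/d[2]
E
python3 - <<'E'
from h import *
s=bot.get_state();print(s['position'],s['orientation'],s['gripper_width'],bot.grip_depth)
for c in ['scene','side','wrist']:
    p=camera(c);save(p,c+'0')
    print(c,p['fovy'],(-np.array(p['R']).T@p['t']).round(3))
    for n in ['hob','intake','slot','seat_rear','catch_top','cover','cover_fin','cover_lip','cover_rear','knob_top','knob_pointer','orange_mark','collar_pointer','kettle','mug_1','steel_cup']:
        print(n,[(np.round(m['location'],4).tolist(),round(m['p'],2)) for m in nets.mark_of(n,p)[:2]])
E
```

```text
pics
[ 0.15000348 -0.58038971  0.21761605] [-3.11479941e+00 -3.95771896e-01  1.31122509e-04] 0.09308934728391592 0.0188
scene 44.476121978475625 [-0.104  0.481  0.852]
hob [([0.5311, 0.1067, 0.0029], 0.92)]
intake [([0.5766, -0.0148, 0.0602], 0.88)]
slot [([0.5242, -0.0111, 0.0566], 0.72)]
seat_rear [([0.6211, -0.0195, 0.0552], 0.64)]
catch_top [([0.5774, -0.0152, 0.0593], 0.53)]
cover [([0.4538, -0.2776, -0.0034], 0.47), ([0.5403, 0.1882, 0.0565], 0.16)]
cover_fin [([0.7359, -0.2592, 0.0031], 0.64), ([0.4584, -0.2752, 0.0293], 0.52)]
cover_lip [([0.4071, -0.2556, 0.0008], 0.51)]
cover_rear [([0.4971, -0.2897, 0.0], 0.6)]
knob_top [([0.4511, -0.0012, 0.1072], 0.71)]
knob_pointer []
orange_mark [([0.4824, -0.0249, 0.0591], 0.94)]
collar_pointer [([0.4199, -0.013, 0.0692], 0.76)]
kettle [([0.5395, 0.1869, 0.0569], 0.65)]
mug_1 []
steel_cup [([0.6248, -0.3064, -0.0009], 0.95)]
side 53.72130734210688 [ 0.501 -0.918  0.74 ]
hob [([0.5257, 0.1113, 0.001], 0.7)]
intake [([0.5748, -0.0131, 0.0637], 0.55), ([0.4189, -0.0113, 0.0696], 0.39)]
slot [([0.5253, -0.0146, 0.0585], 0.62)]
seat_rear [
[... 331 characters left out ...]

knob_top [([0.4467, -0.0075, 0.1065], 0.57), ([0.4986, -0.2952, 0.0029], 0.3)]
knob_pointer [([0.4626, 0.0052, 0.1021], 0.43)]
orange_mark [([0.4831, -0.0251, 0.0647], 0.88), ([0.4045, -0.2585, 0.0023], 0.3)]
collar_pointer [([0.6282, -0.0178, 0.0724], 0.71), ([0.4173, -0.0089, 0.0713], 0.59)]
kettle [([0.5402, 0.1848, 0.0596], 0.59)]
mug_1 [([0.7306, -0.2621, -0.0014], 0.66)]
steel_cup [([0.6192, -0.3036, 0.0045], 0.62), ([0.4051, -0.2592, 0.002], 0.43)]
wrist 70.64124712517149 [ 0.221 -0.562  0.385]
hob []
intake []
slot []
seat_rear []
catch_top []
cover []
cover_fin []
cover_lip []
cover_rear []
knob_top []
knob_pointer []
orange_mark []
collar_pointer []
kettle []
mug_1 []
steel_cup []
```

View pics/scene0.png

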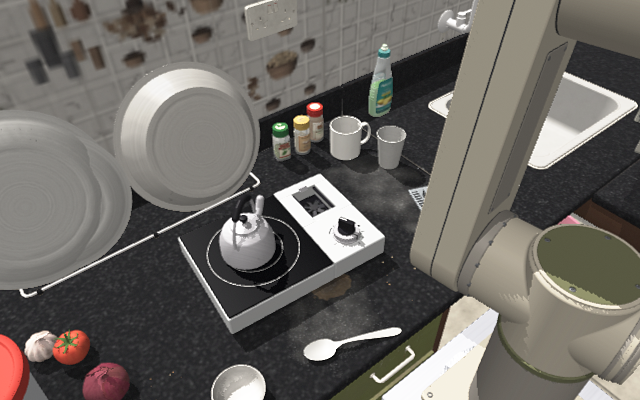

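View pics/side0.png

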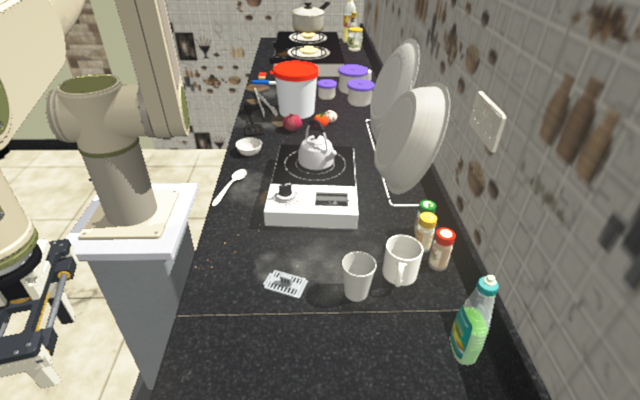

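The scene view shows the hob with kettle at about (247,245), the intake at (312,200) and the knob at (345,228). In the side view the cover lies at about (285,285), the cup at (358,275) and the mug at (403,260). The networks agree with both pictures, so I'm going above the cover.

```bash
cat >> h.py <<'E'
def go(pos,yaw,pitch=0,quiet=False):
    """tool down, tool x at yaw (deg); pitch>0 tilts front (-x side) down, about own y of target. prints row"""
    s=bot.get_state();R0=R.from_rotvec(s['orientation'])
    Rt=R.from_euler('z',yaw,degrees=True)*R.from_euler('y',-pitch,degrees=True)*R.from_euler('x',180,degrees=True)
    d=R0.inv().apply(np.array(pos)-s['position']);r=(R0.inv()*Rt).as_rotvec(degrees=True)/60
    print('ROW',d.round(4).tolist(),r.round(4).tolist(), 'now',s['position'].round(4),(R0*R.from_euler('x',180,degrees=True)).as_euler('ZYX',degrees=True).round(2))
E
python3 -c "
from h import *
go([.4535,-.276,.13],-20.7)"
```

```text
ROW [0.37, -0.2193, 0.0886] [-0.0, 0.0, 0.5864] now [ 0.1501 -0.5809  0.2186] [14.48  0.    0.  ]
```

```bash
python3 -m inch '[[0.37,-0.2193,0.0886,0,0,0.586,0.6],[0.37,-0.2193,0.0886,0,0,0.586,0.6],[0.37,-0.2193,0.0886,0,0,0.586,0.6],[0.37,-0.2193,0.0886,0,0,0.586,0.6],[0.37,-0.2193,0.0886,0,0,0.586,0.6],[0.37,-0.2193,0.0886,0,0,0.586,0.6],[0.37,-0.2193,0.0886,0,0,0.586,0.6],[0.37,-0.2193,0.0886,0,0,0.586,0.6],[0.37,-0.2193,0.0886,0,0,0.586,0.6],[0.37,-0.2193,0.0886,0,0,0.586,0.6],[0.37,-0.2193,0.0886,0,0,0.586,0.6],[0.37,-0.2193,0.0886,0,0,0.586,0.6]]' 20
python3 - <<'E'
from h import *
p=camera('wrist');save(p,'w1')
for n in ['cover','cover_fin','cover_lip','cover_rear']:
    print(n,[(np.round(m['location'],4).tolist(),round(m['p'],2)) for m in nets.mark_of(n,p)[:2]])
p=camera('scene')
for n in ['cover','cover_fin','cover_lip','cover_rear','hob','intake','slot','seat_rear','catch_top','knob_top','orange_mark']:
    print(n,[(np.round(m['location'],4).tolist(),round(m['p'],2)) for m in nets.mark_of(n,p)[:2]])
go([.4535,-.276,.13],-20.7)
E
```

```text
time: 3.55
position: [0.456, -0.2714, 0.1286]
orientation: [-3.089, 0.556, 0.001]
contact_force: [0.2, 0.0, -0.1]
gripper_width: 0.0558
grasp_force: 0.0
cover [([0.4574, -0.2782, -0.0029], 0.77), ([0.5245, -0.0121, 0.0567], 0.43)]
cover_fin [([0.4533, -0.275, 0.0338], 0.57)]
cover_lip []
cover_rear [([0.4971, -0.2924, 0.0055], 0.9)]
cover [([0.453, -0.2798, -0.0041], 0.62)]
cover_fin [([0.4549, -0.2783, 0.0295], 0.56)]
cover_lip [([0.4604, -0.0003, 0.1079], 0.69), ([0.6246, -0.3061, -0.0009], 0.18)]
cover_rear [([0.4944, -0.2907, 0.001], 0.55)]
hob [([0.5336, 0.1086, -0.0003], 0.98)]
intake [([0.5788, -0.0156, 0.0598], 0.59), ([0.4549, -0.2761, -0.0009], 0.17)]
slot [([0.5252, -0.0125, 0.0546], 0.79)]
seat_rear [([0.6195, -0.0209, 0.0526], 0.82)]
catch_top [([0.627, -0.0245, 0.0686], 0.83)]
knob_top [([0.4478, -0.005, 0.1069], 0.51)]
orange_mark [([0.4829, -0.0253, 0.0616], 0.87), ([0.6275, -0.022, 0.0679], 0.64)]
ROW [0.0, -0.0001, 0.0] [-0.0, -0.0, 0.0004] now [ 0.4535 -0.2761  0.13  ] [-20.68  -0.     0.  ]
```

View pics/w1.png

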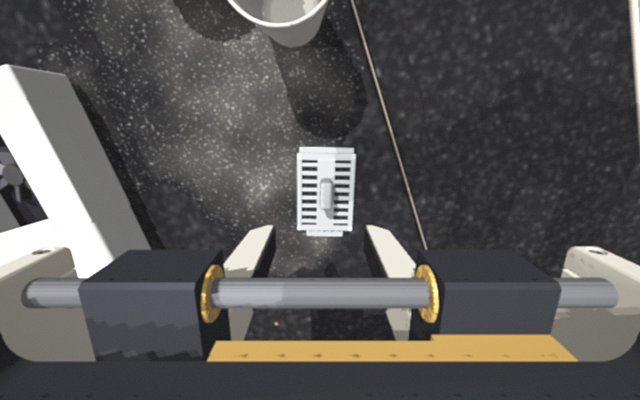

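The wrist view shows the cover nearly square to the tool: plate at columns 297–355, rows 148–232, with the lip at (324,234) and the fin at (326,195). I'll refine its pose from the outline.

Run:
```python
from h import *
p=camera('wrist')
m=nets.masks_of('cover',p);print([(x['p'],x['pixels'].sum()) for x in m])
g=cv2.cvtColor(p['image'],cv2.COLOR_RGB2GRAY)
roi=np.zeros_like(g);roi[140:242,285:368]=1
b=((g>120)&(roi>0)).astype(np.uint8);b=cv2.morphologyEx(b,cv2.MORPH_CLOSE,np.ones((9,9)))
n,l,st,c=cv2.connectedComponentsWithStats(b);k=1+st[1:,4].argmax();print(st[k])
vu=np.argwhere(l==k)
P=np.array([ray(p,(u,v),.005)[:2] for v,u in vu])
r=cv2.minAreaRect(P.astype(np.float32)*1000);print(r)   # expect 98x60
bx=cv2.boxPoints(r)
# plate centre: overall x extent -53..45 => centre at -4 mm
for z in ['cover_fin','cover_rear']:
    print(z,[(np.round(q['location'],4).tolist(),round(q['p'],2)) for q in nets.mark_of(z,p)[:1]])
```

```text
[(0.75, np.int64(4896))]
[ 285  145   65   97 5173]
((449.7252197265625, -270.3618469238281), (66.6748275756836, 105.89912414550781), 68.5681381225586)
cover_fin [([0.4528, -0.2782, 0.0317], 0.63)]
cover_rear [([0.4958, -0.2942, 0.0019], 0.83)]
```

Run:
```python
from h import *
p=camera('wrist')
m=nets.masks_of('cover',p)[0]['pixels'].astype(np.uint8)
g=cv2.cvtColor(p['image'],cv2.COLOR_RGB2GRAY)
for name,b in [('net',m),('thr',((g>165)&(cv2.dilate(m,np.ones((5,5)))>0)).astype(np.uint8))]:
    b=cv2.morphologyEx(cv2.morphologyEx(b,cv2.MORPH_CLOSE,np.ones((9,9))),cv2.MORPH_OPEN,np.ones((5,5)))
    vu=np.argwhere(b);P=np.array([ray(p,(u,v),.005)[:2] for v,u in vu])*1000
    r=cv2.minAreaRect(P.astype(np.float32));print(name,np.round(r[0],1),np.round(r[1],1),r[2]-90)
    th=np.radians(r[2]-90);print('origin',np.array(r[0])+4*np.array([np.cos(th),np.sin(th)]))
go([.4545,-.2775,.04],-20.7)
```

```text
net [ 451.6 -274.7] [60.9 98.7] -22.19969940185547
origin [ 455.31753446 -276.16509128]
thr [ 451.8 -274.3] [60.2 97.7] -21.52777099609375
origin [ 455.49067362 -275.7736863 ]
ROW [0.0014, 0.0011, 0.09] [-0.0, 0.0, 0.0005] now [ 0.4535 -0.276   0.13  ] [-20.67   0.     0.  ]
```

```bash
python3 -m inch '[[0.002,0,0.04,0,0,0.014,0.6],[0.002,0,0.08,0,0,0.014,0.6],[0.002,0,0.105,0,0,0.014,0.5],[0.002,0,0.115,0,0,0.014,0.5],[0.002,0,0.12,0,0,0.014,0.45],[0.002,0,0.12,0,0,0.014,0.1],[0.002,0,0.12,0,0,0.014,0],[0.002,0,0.12,0,0,0.014,0],[0.002,0,0.12,0,0,0.014,0],[0.002,0,0.12,0,0,0.014,0],[0.002,0,0.12,0,0,0.014,0],[0.002,0,0.12,0,0,0.014,0]]' 45; python3 -m inch '[[0,0,0,0,0,0,0],[0,0,0,0,0,0,0],[0,0,-0.01,0,0,0,0],[0,0,-0.05,0,0,0,0],[0,0,-0.09,0,0,0,0],[0,0,-0.13,0,0,0,0],[0,0,-0.17,0,0,0,0],[0,0,-0.19,0,0,0,0],[0,0,-0.19,0,0,0,0]]' 45
python3 - <<'E'
from h import *
p=camera('side')
for z in ['cover','cover_fin','cover_rear','cover_lip']:
    print(z,[(np.round(q['location'],4).tolist(),round(q['p'],2)) for q in nets.mark_of(z,p)[:1]])
save(p,'s2')
go([.545,-.016,.20],-4)
E
```

```text
time: 5.7
position: [0.4563, -0.2774, 0.0115]
orientation: [3.085, -0.586, 0.003]
contact_force: [-1.2, 0.1, 6.0]
gripper_width: 0.0114
grasp_force: 45.0
time: 6.45
position: [0.458, -0.2787, 0.2077]
orientation: [3.082, -0.585, 0.015]
contact_force: [0.8, -0.5, -0.8]
gripper_width: 0.0119
grasp_force: 45.0
cover [([0.4546, -0.2809, 0.1947], 0.66)]
cover_fin [([0.4567, -0.2801, 0.2336], 0.61)]
cover_rear [([0.502, -0.2945, 0.1989], 0.61)]
cover_lip [([0.4086, -0.2578, 0.198], 0.77)]
ROW [-0.0109, -0.2751, -0.0019] [-0.0015, 0.0034, -0.292] now [ 0.4542 -0.2759  0.1978] [-21.52   0.21   0.06]
```

```bash
python3 -c "
from h import *
go([.475,-.010,.21],-4.3)"
```

```text
ROW [-0.0782, -0.255, -0.0117] [-0.0015, 0.0034, -0.287] now [ 0.4542 -0.2759  0.1978] [-21.52   0.21   0.06]
```

```bash
python3 -m inch '[[-0.01,-0.03,-0.012,0,0,-0.05,0],[-0.02,-0.065,-0.012,0,0,-0.12,0],[-0.032,-0.1,-0.012,0,0,-0.2,0],[-0.042,-0.14,-0.012,0,0,-0.28,0],[-0.055,-0.18,-0.012,0,0,-0.287,0],[-0.067,-0.22,-0.012,0,0,-0.287,0],[-0.075,-0.245,-0.012,0,0,-0.287,0],[-0.0782,-0.255,-0.012,0,0,-0.287,0],[-0.0782,-0.255,-0.012,0,0,-0.287,0],[-0.0782,-0.255,-0.012,0,0,-0.287,0],[-0.0782,-0.255,-0.012,0,0,-0.287,0]]'
python3 - <<'E'
from h import *
p=camera('wrist');save(p,'w3')
for n in ['intake','slot','seat_rear','catch_top','knob_top','orange_mark','cover','cover_rear','cover_fin','cover_lip','collar_pointer']:
    print(n,[(np.round(m['location'],4).tolist(),round(m['p'],2)) for m in nets.mark_of(n,p)[:2]])
go([.475,-.010,.21],-4.3)
E
```

```text
time: 7.62
position: [0.4757, -0.012, 0.2112]
orientation: [3.139, -0.119, -0.002]
contact_force: [-0.1, 1.2, -1.0]
gripper_width: 0.0116
grasp_force: 45.0
intake [([0.5799, -0.0111, 0.061], 0.65)]
slot [([0.5213, -0.0129, 0.0609], 0.94)]
seat_rear [([0.622, -0.0189, 0.0553], 0.66)]
catch_top [([0.6279, -0.0211, 0.0667], 0.57)]
knob_top []
orange_mark [([0.4857, -0.027, 0.063], 0.94)]
cover [([0.4764, -0.0097, 0.2006], 0.67)]
cover_rear [([0.519, -0.0134, 0.2056], 0.81)]
cover_fin [([0.4718, -0.0127, 0.2316], 0.81), ([0.6236, -0.3015, -0.0035], 0.29)]
cover_lip []
collar_pointer [([0.4857, -0.0259, 0.0641], 0.67)]
ROW [-0.0012, -0.0008, 0.0021] [-0.0, -0.0001, 0.0] now [ 0.4761 -0.0109  0.2121] [-4.3 -0.   0. ]
```

View pics/w3.png

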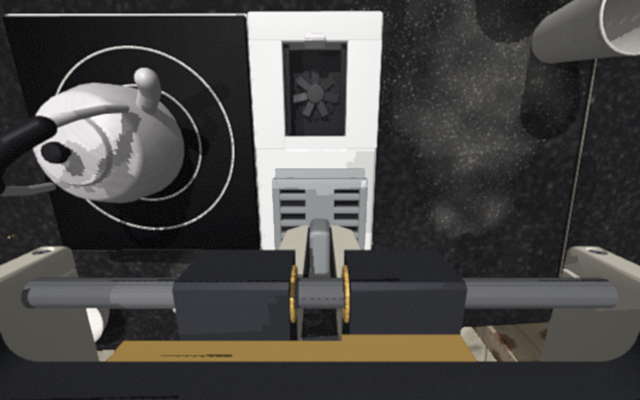

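The wrist view shows the opening at about columns 281–347 and rows 40–136, with the catch at (315,37). The held cover's rear edge is at row 170, columns 275–365. I'll measure the rim edges to sub-pixel.

Run:
```python
from h import *
p=camera('wrist')
g=cv2.GaussianBlur(cv2.cvtColor(p['image'],cv2.COLOR_RGB2GRAY),(3,3),0).astype(float)
print(g[90,272:300].astype(int),g[90,338:356].astype(int));print(g[128:146,310].astype(int),g[30:50,300].astype(int),g[30:50,335].astype(int))
def cross(a,x0,th): # first crossing, subpixel
    s=a>th;i=np.flatnonzero(s[1:]!=s[:-1])[0];return x0+i+(th-a[i])/(a[i+1]-a[i])
def line(pts,z=.062):
    P=np.array([ray(p,q,z)[:2] for q in pts]);vx,vy,x,y=cv2.fitLine(P.astype(np.float32)*1000,cv2.DIST_HUBER,0,.01,.001).ravel();return vx,vy,x,y
L=[(cross(g[v,270:300],270,190),v) for v in range(55,128,3)]
Rr=[(cross(g[v,352:335:-1],-352,190)*-1,v) for v in range(55,128,3)]
F=[(u,-cross(g[146:125:-1,u],-146,190)) for u in range(292,342,2)]
B=[(u,cross(g[28:52,u],28,190)) for u in list(range(290,302,2))+list(range(329,341,2))]
for n,q in zip('LRFB',[L,Rr,F,B]):
    vx,vy,x,y=line(q);a=np.degrees(np.arctan2(vy,vx));print(n,round((a+90)%180-90,2),round(x,1),round(y,1))
a=np.radians(-4.3);ex=np.array([np.cos(a),np.sin(a)]);ey=np.array([-ex[1],ex[0]])
m=lambda n,e:np.mean([ray(p,q,.062)[:2]@e for q in n])
l,r,fr,b=m(L,ey),m(Rr,ey),m(F,ex),m(B,ex);print('width',l-r,'len',b-fr)
c=ex*(fr+b-.001)/2+ey*(l+r)/2
print('intake',c)
```

```text
[244 244 243 243 243 243 243 243 243 243 242 225 174 104  57  46  49  49
  43  33  26  24  25  29  35  40  42  39] [ 49  47  44  43  44  45  45  50  83 150 213 240 243 242 242 242 241 241]
[ 45  44  44  44  44  42  41  64 131 206 238 241 240 239 239 239 239 238] [242 242 242 241 241 241 240 240 240 237 218 180 135  99  80  75  75  75
  75  71] [241 241 241 240 240 239 239 239 239 235 215 176 132  97  79  74  74  75
  75  70]
L -4.28 577.0 20.1
R -4.21 572.8 -47.1
F 85.68 531.0 -9.5
B 85.79 625.7 -16.3
width 0.06739932728542765 len 0.09495805938002588
intake [ 0.57777025 -0.01372428]
```

Run:
```python
from h import *
s=bot.get_state();T=s['position'];p=camera('wrist')
a=np.radians(-4.3);ex=np.array([np.cos(a),np.sin(a),0]);ey=np.array([-ex[1],ex[0],0]);ez=np.array([0,0,1])
for h in (.0095,.0105,.0115):
  O=T-ez*h
  print(h,[proj(p,O+ex*x+ey*y+ez*z).round(1).tolist() for x,y,z in [(.045,.028,.003),(.045,-.028,.003),(.039,.03,.006),(.039,-.03,.006)]])
im=p['image'][150:210,255:385];cv2.imwrite('pics/c4.png',cv2.cvtColor(cv2.resize(im,None,fx=6,fy=6,interpolation=cv2.INTER_CUBIC),cv2.COLOR_RGB2BGR))
# kettle, scene points from other cams with net average
for c in ['scene','side']:
  q=camera(c)
  for n in ['intake','slot','seat_rear','catch_top','orange_mark']:
    print(c,n,[(np.round(m['location'],4).tolist(),round(m['p'],2)) for m in nets.mark_of(n,q)[:1]])
```

```text
0.0095 [[275.3, 166.4], [366.3, 166.4], [271.7, 177.0], [369.9, 177.0]]
0.0105 [[275.5, 166.2], [366.0, 166.2], [271.9, 176.7], [369.6, 176.7]]
0.0115 [[275.8, 165.9], [365.7, 165.9], [272.2, 176.3], [369.3, 176.3]]
scene intake [([0.5794, -0.0163, 0.0605], 0.68)]
scene slot [([0.5274, -0.0116, 0.057], 0.59)]
scene seat_rear [([0.6201, -0.0214, 0.0553], 0.74)]
scene catch_top [([0.63, -0.0226, 0.0681], 0.66)]
scene orange_mark [([0.4785, -0.0249, 0.0593], 0.82)]
side intake [([0.5757, -0.014, 0.0634], 0.75)]
side slot [([0.5254, -0.0095, 0.0575], 0.64)]
side seat_rear [([0.6182, -0.0185, 0.0578], 0.8)]
side catch_top [([0.6279, -0.0181, 0.071], 0.77)]
side orange_mark [([0.4797, -0.0231, 0.0662], 0.98)]
```

View pics/c4.png

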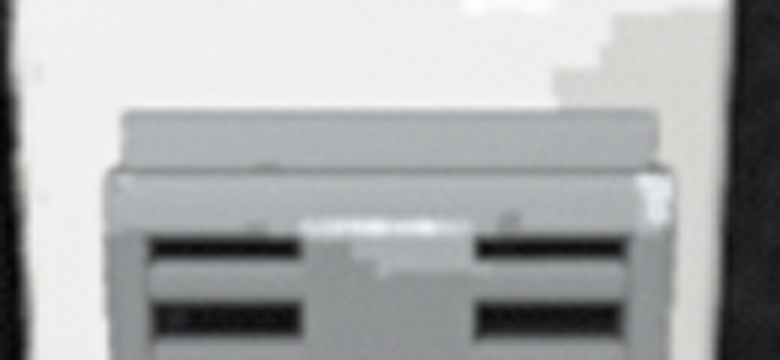

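The crop shows the held cover square to the tool, about 1.2 mm further forward than the TCP, with its step corners at (275,168) and (365,168) in the full frame. Next is the tilted approach.

```bash
cat >> h.py <<'E'
I=np.array([.5778,-.0145]);YAW=-4.25
def place(lx,lz,th,off=.0012,h=.011,y=0):
    """lip front bottom at hob x lx (m, from intake), world z lz, tilt th"""
    a=np.radians(YAW);ex=np.array([np.cos(a),np.sin(a)]);ey=np.array([-ex[1],ex[0]]);t=np.radians(th)
    dx=(.053+off)*np.cos(t)-h*np.sin(t);dz=(.053+off)*np.sin(t)+h*np.cos(t)
    q=I+ex*(lx+dx)+ey*y;go([q[0],q[1],lz+dz],YAW,th)
E
python3 -c "
from h import *
place(-.0445,.085,12)"
```

```text
ROW [0.1079, -0.004, 0.105] [0.0001, 0.2, -0.0007] now [ 0.4761 -0.0108  0.212 ] [-4.29  0.   -0.  ]
```

```bash
python3 -m inch '[[0.03,-0.001,0,0,0,0,0],[0.065,-0.002,0,0,0.05,0,0],[0.095,-0.004,0.01,0,0.1,0,0],[0.108,-0.004,0.035,0,0.2,0,0],[0.108,-0.004,0.065,0,0.2,0,0],[0.108,-0.004,0.09,0,0.2,0,0],[0.108,-0.004,0.105,0,0.2,0,0],[0.108,-0.004,0.105,0,0.2,0,0],[0.108,-0.004,0.105,0,0.2,0,0]]'
python3 - <<'E'
from h import *
p=camera('side');s=bot.get_state()
u=proj(p,[.56,-.014,.09]).astype(int);print(u)
im=p['image'][u[1]-45:u[1]+45,u[0]-65:u[0]+65];cv2.imwrite('pics/c5.png',cv2.cvtColor(cv2.resize(im,None,fx=6,fy=6,interpolation=cv2.INTER_CUBIC),cv2.COLOR_RGB2BGR))
place(-.0445,.085,12);place(-.0445,.0555,12)
E
```

```text
time: 9.67
position: [0.5833, -0.0149, 0.1062]
orientation: [3.115, -0.117, 0.324]
contact_force: [0.8, 0.1, -0.2]
gripper_width: 0.0117
grasp_force: 45.0
[324 190]
ROW [-0.0008, -0.0, 0.0008] [0.0002, -0.0006, -0.0008] now [ 0.5846 -0.015   0.1079] [ -4.3  -12.04   0.  ]
ROW [-0.0069, -0.0, 0.0296] [0.0002, -0.0006, -0.0008] now [ 0.5846 -0.015   0.1079] [ -4.3  -12.04   0.  ]
```

View pics/c5.png

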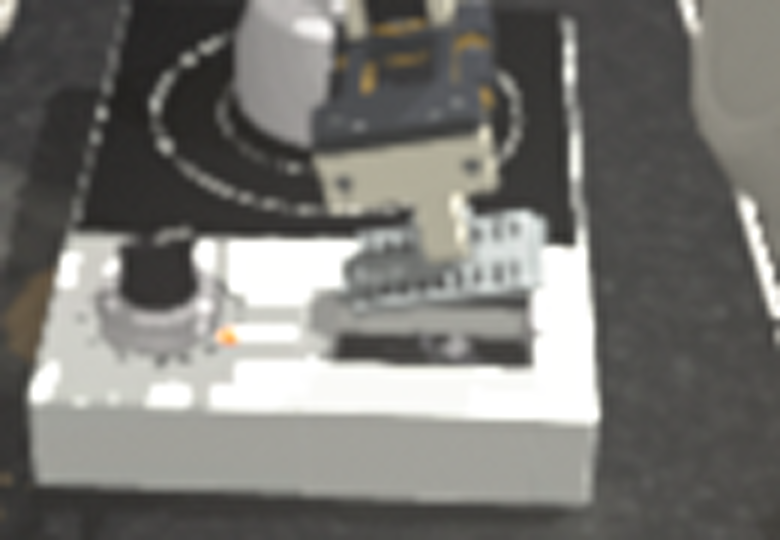

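The crop shows the cover tilted front-down over the intake, with the lip just behind the front edge of the opening. I'm lowering it slowly and watching the force.

```bash
python3 -m inch '[[-0.004,0,0.012,0,0,0,0],[-0.006,0,0.021,0,0,0,0],[-0.007,0,0.026,0,0,0,0],[-0.007,0,0.0296,0,0,0,0],[-0.007,0,0.0296,0,0,0,0]]'; python3 -c "
from h import *
print(bot.get_state()['contact_force'].round(1));place(-.0445,.054,12);place(-.051,.0546,12)"
```

```text
time: 10.13
position: [0.5831, -0.0149, 0.0759]
orientation: [3.115, -0.117, 0.326]
contact_force: [-1.0, -0.0, -0.5]
gripper_width: 0.0117
grasp_force: 45.0
[-1.  -0.  -0.5]
ROW [0.0009, 0.0, 0.0001] [0.0001, 0.0009, -0.0008] now [ 0.5831 -0.0149  0.0759] [ -4.3  -11.95   0.  ]
ROW [-0.0054, 0.0, -0.0018] [0.0001, 0.0009, -0.0008] now [ 0.5831 -0.0149  0.0759] [ -4.3  -11.95   0.  ]
```

```bash
python3 -m inch '[[0,0,0,0,0,0,0],[0,0,0,0,0,0,0]]'; python3 -c "
from h import *
place(-.0445,.0555,12)"; python3 -m inch '[[0,0,0.001,0,0,0,0],[0,0,0.001,0,0,0,0],[0,0,0.001,0,0,0,0]]';python3 -m inch '[[0,0,0.001,0,0,0,0],[0,0,0.001,0,0,0,0],[0,0,0.001,0,0,0,0]]'
```

```text
time: 10.3
position: [0.5836, -0.0149, 0.0769]
orientation: [3.114, -0.117, 0.328]
contact_force: [-0.2, 0.5, -1.6]
gripper_width: 0.0118
grasp_force: 45.0
ROW [0.0005, -0.0, -0.0006] [0.0002, -0.0003, -0.0008] now [ 0.5836 -0.0149  0.0769] [ -4.3  -12.02  -0.  ]
time: 10.55
position: [0.584, -0.015, 0.076]
orientation: [3.114, -0.117, 0.328]
contact_force: [0.2, -0.6, 0.2]
gripper_width: 0.0115
grasp_force: 45.0
time: 10.8
position: [0.5843, -0.015, 0.0755]
orientation: [3.114, -0.117, 0.329]
contact_force: [-1.1, 0.9, 5.6]
gripper_width: 0.0119
grasp_force: 45.0
```

```bash
python3 -m inch '[[0.0002,0,-0.0007,0,0,0,0],[-0.0018,0,-0.0011,0,0,0,0],[-0.0038,0,-0.0015,0,0,0,0],[-0.0052,0,-0.0018,0,0,0,0],[-0.0052,0,-0.0018,0,0,0,0]]'; python3 -m inch '[[-0.001,0,-0.0002,0,0,0,0],[-0.002,0,-0.0004,0,0,0,0],[-0.002,0,-0.0004,0,0,0,0]]'; python3 -c "
from h import *
place(-.0518,.0544,12);place(-.053,.0555,0)"
```

```text
time: 11.22
position: [0.5785, -0.0145, 0.0757]
orientation: [3.114, -0.117, 0.328]
contact_force: [1.3, 0.3, 3.1]
gripper_width: 0.0118
grasp_force: 45.0
time: 11.47
position: [0.5765, -0.0144, 0.0756]
orientation: [3.114, -0.117, 0.328]
contact_force: [0.6, -0.6, 4.5]
gripper_width: 0.012
grasp_force: 45.0
ROW [0.0004, 0.0, -0.0008] [0.0002, -0.0005, -0.0007] now [ 0.5765 -0.0144  0.0756] [ -4.3  -12.03  -0.  ]
ROW [0.0006, 0.0, 0.0094] [0.0001, -0.2005, -0.0008] now [ 0.5765 -0.0144  0.0756] [ -4.3  -12.03  -0.  ]
```

```bash
python3 -c "
from h import *
for lx,lz,t in [(-.0522,.0540,9),(-.0525,.0545,6),(-.053,.055,3),(-.053,.0553,0),(-.053,.054,0),(-.053,.054,-2)]: place(lx,lz,t,h=.0107)" | cut -c1-75
```

```text
ROW [0.0004, 0.0, 0.0027] [0.0002, -0.0505, -0.0007] now [ 0.5765 -0.0144  
ROW [0.0006, 0.0, 0.005] [0.0002, -0.1005, -0.0007] now [ 0.5765 -0.0144  0
ROW [0.0004, 0.0, 0.0073] [0.0001, -0.1505, -0.0008] now [ 0.5765 -0.0144  
ROW [0.0005, 0.0, 0.0099] [0.0001, -0.2005, -0.0008] now [ 0.5765 -0.0144  
ROW [0.0002, 0.0, 0.0112] [0.0001, -0.2005, -0.0008] now [ 0.5765 -0.0144  
ROW [0.0001, 0.0, 0.0131] [0.0001, -0.2338, -0.0008] now [ 0.5765 -0.0144
```

```bash
python3 -m inch '[[0.0002,0,0.0014,0,-0.025,0,0],[0.0004,0,0.0027,0,-0.05,0,0],[0.0005,0,0.0038,0,-0.075,0,0],[0.0005,0,0.005,0,-0.1,0,0],[0.0005,0,0.005,0,-0.1,0,0]]' 60; python3 -c "
from h import *
s=bot.get_state();print(s['torque'].round(2))
for lx,lz,t in [(-.0525,.0545,6),(-.053,.055,3),(-.053,.0553,0),(-.053,.054,0),(-.053,.054,-2)]: place(lx,lz,t,h=.0107)" | cut -c1-120
```

```text
time: 11.88
position: [0.578, -0.0145, 0.0707]
orientation: [3.131, -0.118, 0.161]
contact_force: [-2.3, -1.3, 8.8]
gripper_width: 0.0113
grasp_force: 60.0
[ 0.07  0.61 -0.  ]
ROW [0.0001, -0.0, -0.0001] [0.0001, 0.002, -0.0008] now [ 0.578  -0.0145  0.0707] [-4.3  -5.88  0.  ]
ROW [0.0001, -0.0, 0.0022] [0.0, -0.048, -0.0008] now [ 0.578  -0.0145  0.0707] [-4.3  -5.88  0.  ]
ROW [0.0005, -0.0, 0.0048] [0.0, -0.098, -0.0008] now [ 0.578  -0.0145  0.0707] [-4.3  -5.88  0.  ]
ROW [0.0003, -0.0, 0.0061] [0.0, -0.098, -0.0008] now [ 0.578  -0.0145  0.0707] [-4.3  -5.88  0.  ]
ROW [0.0005, -0.0, 0.008] [0.0, -0.1313, -0.0008] now [ 0.578  -0.0145  0.0707] [-4.3  -5.88  0.  ]
```

```bash
python3 -m inch '[[0,0,0.0012,0,-0.025,0,0],[0,0,0.0024,0,-0.05,0,0],[0,0,0.0038,0,-0.075,0,0],[0,0,0.005,0,-0.1,0,0],[0,0,0.006,0,-0.115,0,0],[0,0,0.007,0,-0.13,0,0],[0,0,0.007,0,-0.13,0,0]]' 60
python3 - <<'E'
from h import *
s=bot.get_state();print(s['torque'].round(2),s['contact_force'].round(1))
place(-.053,.0555,0,h=.0107)
for c in ['side','scene']:
  p=camera(c)
  for n in ['cover','cover_rear','cover_fin','cover_lip','seat_rear']:
    print(c,n,[(np.round(m['location'],4).tolist(),round(m['p'],2)) for m in nets.mark_of(n,p)[:1]])
  if c=='side':
    u=proj(p,[.56,-.014,.075]).astype(int)
    im=p['image'][u[1]-45:u[1]+45,u[0]-65:u[0]+65];cv2.imwrite('pics/c6.png',cv2.cvtColor(cv2.resize(im,None,fx=6,fy=6,interpolation=cv2.INTER_CUBIC),cv2.COLOR_RGB2BGR))
E
```

```text
time: 12.47
position: [0.5793, -0.0145, 0.0666]
orientation: [-3.138, 0.117, 0.05]
contact_force: [-11.6, 0.5, 28.7]
gripper_width: 0.0115
grasp_force: 60.0
[0.25 1.72 0.02] [-11.6   0.5  28.7]
ROW [-0.0003, 0.0001, 0.0004] [0.0, 0.0303, -0.0006] now [ 0.5793 -0.0145  0.0666] [-4.28  1.82 -0.  ]
side cover [([0.6283, -0.0215, 0.0686], 0.68)]
side cover_rear [([0.623, -0.0176, 0.0559], 0.8)]
side cover_fin [([0.5781, -0.0164, 0.0896], 0.61)]
side cover_lip [([0.5255, -0.013, 0.0567], 0.95)]
side seat_rear [([0.6179, -0.0162, 0.0592], 0.68)]
scene cover [([0.58, -0.0148, 0.0552], 0.89)]
scene cover_rear [([0.6219, -0.016, 0.0569], 0.88)]
scene cover_fin [([0.5767, -0.0128, 0.0864], 0.74)]
scene cover_lip [([0.5237, -0.0096, 0.0572], 0.93)]
scene seat_rear [([0.6216, -0.0185, 0.0556], 0.72)]
```

View pics/c6.png

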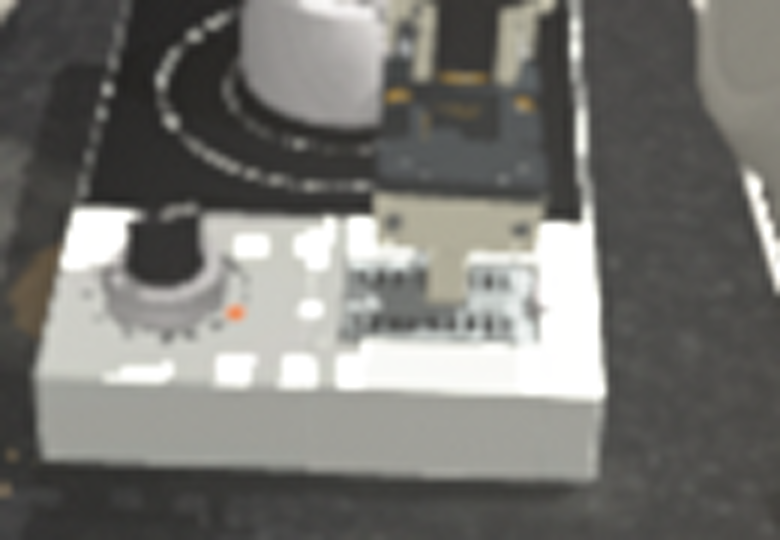

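The crop shows the cover lying flat in the opening with the catch at its rear, about (537,305). I'll ease off and test the snap with a small pull.

```bash
python3 -m inch '[[0,0,-0.001,0,0.015,0,0],[0,0,-0.002,0,0.03,0,0],[0,0,-0.002,0,0.03,0,0]]' 60;  python3 -m inch '[[0,0,-0.001,0,0.015,0,0],[0,0,-0.0015,0,0.02,0,0],[0,0,-0.0015,0,0.02,0,0]]'; python3 -c "
from h import *
s=bot.get_state();print(s['torque'].round(2),s['contact_force'].round(1));place(-.053,.0555,0,h=.0107)"
```

```text
time: 13.32
position: [0.5793, -0.0146, 0.0669]
orientation: [3.139, -0.118, 0.004]
contact_force: [2.0, -0.5, 8.1]
gripper_width: 0.0114
grasp_force: 60.0
time: 13.57
position: [0.579, -0.0145, 0.067]
orientation: [3.138, -0.118, 0.035]
contact_force: [7.0, -0.5, -0.7]
gripper_width: 0.0118
grasp_force: 60.0
[ 0.06 -0.57 -0.  ] [ 7.  -0.5 -0.7]
ROW [-0.0, 0.0001, 0.0008] [-0.0001, -0.0216, -0.0007] now [ 0.579  -0.0145  0.067 ] [-4.29 -1.29  0.  ]
```

The catch holds: the moment reversed when I pulled the rear up. Releasing and backing off.

```bash
python3 -m inch '[[0,0,0.0003,0,-0.02,0,0],[0,0,0.0003,0,-0.02,0,0],[0,0,0.0003,0,-0.02,0.3],[0,0,0.0003,0,-0.02,0.3],[0,0,0.0003,0,-0.02,0.3],[0,0,-0.03,0,-0.02,0.3],[0,0,-0.065,0,-0.02,0.3],[0,0,-0.1,0,-0.02,0.3],[-0.035,0,-0.12,0,-0.02,0.3],[-0.075,0,-0.13,0,-0.02,0.3],[-0.09,0,-0.13,0,-0.02,0.3],[-0.09,0,-0.13,0,-0.02,0.3]]'
python3 - <<'E'
from h import *
p=camera('wrist');save(p,'w7')
L={}
for c in ['wrist','side','scene']:
  if c!='wrist':p=camera(c)
  for n in ['cover','cover_rear','cover_lip','catch_top','knob_top','knob_pointer','orange_mark','collar_pointer']:
    print(c,n,[(np.round(m['location'],4).tolist(),round(m['p'],2)) for m in nets.mark_of(n,p)[:1]])
go([.45,-.005,.2],-4.25)
E
```

```text
wrist cover [([0.5782, -0.0123, 0.0597], 0.55)]
wrist cover_rear [([0.6225, -0.0169, 0.0593], 0.65)]
wrist cover_lip []
wrist catch_top [([0.6295, -0.0179, 0.0701], 0.93)]
wrist knob_top [([0.5746, -0.0128, 0.0875], 0.17)]
wrist knob_pointer []
wrist orange_mark []
wrist collar_pointer []
side cover [([0.5723, -0.0163, 0.0555], 0.82)]
side cover_rear [([0.5249, -0.0126, 0.0587], 0.44)]
side cover_lip [([0.5226, -0.0137, 0.0567], 0.82)]
side catch_top [([0.6272, -0.0199, 0.0676], 0.87)]
side knob_top [([0.4483, -0.005, 0.1082], 0.62)]
side knob_pointer [([0.4632, 0.0011, 0.1013], 0.72)]
side orange_mark [([0.4794, -0.0244, 0.066], 0.96)]
side collar_pointer [([0.416, -0.0093, 0.0705], 0.72)]
scene cover [([0.5762, -0.0189, 0.055], 0.73)]
scene cover_rear [([0.6214, -0.0188, 0.0568], 0.86)]
scene cover_lip [([0.5264, -0.0088, 0.0543], 0.89)]
scene catch_top [([0.629, -0.021, 0.0684], 0.57)]
scene knob_top [([0.4488, -0.0023, 0.1071], 0.84)]
scene knob_pointer [([0.4642, 0.0027, 0.1092], 0.62)]
scene orange_mark [([0.4794, -0.0249, 0.0608], 0.87)]
scene collar_pointer [([0.4202, -0.014, 0.0669], 0.87)]
ROW [-0.1264, 0.0001, -0.1358] [-0.0001, -0.0209, -0.0008] now [ 0.579  -0.0145  0.067 ] [-4.3  -1.25  0.  ]invalid input
```

View pics/w7.png

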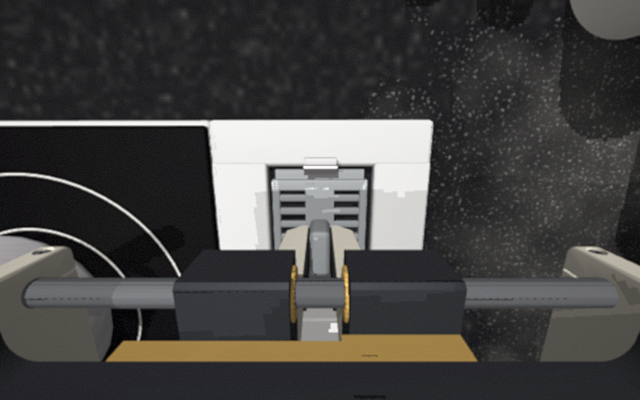

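The move was refused, so the arm still holds the fin. The wrist view shows the catch at (320,165) overlapping the cover's rear step, so the cover is snapped in. I'll resend it in shorter calls.

```bash
python3 -m inch '[[0,0,0,0,-0.02,0,0],[0,0,0,0,-0.02,0,0],[0,0,0,0,-0.02,0,0.3],[0,0,0,0,-0.02,0,0.3],[0,0,0,0,-0.02,0,0.3],[0,0,0,0,-0.02,0,0.3]]'; python3 -c "
from h import *
go([.52,-.010,.2],-4.25)"
```

```text
time: 15.42
position: [0.5782, -0.0145, 0.0666]
orientation: [-3.139, 0.118, 0.002]
contact_force: [0.4, -0.4, 0.1]
gripper_width: 0.0271
grasp_force: 0.0
ROW [-0.0585, -0.0001, -0.1334] [0.0, 0.0009, -0.0008] now [ 0.5782 -0.0145  0.0666] [-4.3   0.06 -0.  ]
```

```bash
python3 -m inch '[[0,0,-0.03,0,0,0,0.3],[0,0,-0.07,0,0,0,0.3],[0,0,-0.11,0,0,0,0.3],[-0.03,0,-0.135,0,0,0,0.4],[-0.065,0,-0.155,0,0,0,0.4],[-0.1,0,-0.168,0,0,0,0.4],[-0.131,0,-0.168,0,0,0,0.4],[-0.131,0,-0.168,0,0,0,0.4],[-0.131,0,-0.168,0,0,0,0.4],[-0.131,0,-0.168,0,0,0,0.4]]'
python3 - <<'E'
from h import *
p=camera('wrist')
for n in ['cover','cover_rear','cover_lip','catch_top','knob_top','knob_pointer','orange_mark','collar_pointer']:
    print(n,[(np.round(m['location'],4).tolist(),round(m['p'],2)) for m in nets.mark_of(n,p)[:1]])
go([.4475,-.0048,.235],-4.25)
im=p['image'][100:260,210:430];cv2.imwrite('pics/c8.png',cv2.cvtColor(cv2.resize(im,None,fx=3.6,fy=3.6,interpolation=cv2.INTER_CUBIC),cv2.COLOR_RGB2BGR))
E
```

```text
time: 16.25
position: [0.4484, -0.0048, 0.2353]
orientation: [3.139, -0.118, 0.002]
contact_force: [0.5, -0.0, 0.8]
gripper_width: 0.0373
grasp_force: 0.0
cover [([0.5774, -0.0123, 0.057], 0.69)]
cover_rear [([0.6212, -0.0163, 0.0581], 0.95)]
cover_lip [([0.5219, -0.0099, 0.0512], 0.92)]
catch_top [([0.6287, -0.0213, 0.0702], 0.62)]
knob_top [([0.4461, -0.0052, 0.1021], 0.73)]
knob_pointer [([0.4617, 0.0025, 0.1035], 0.9)]
orange_mark [([0.4839, -0.0283, 0.0635], 0.91)]
collar_pointer [([0.4182, -0.0109, 0.0716], 0.85)]
ROW [-0.0007, 0.0001, -0.0002] [-0.0, 0.0007, -0.0008] now [ 0.4482 -0.0047  0.2348] [-4.3   0.04  0.  ]
```

View pics/c8.png

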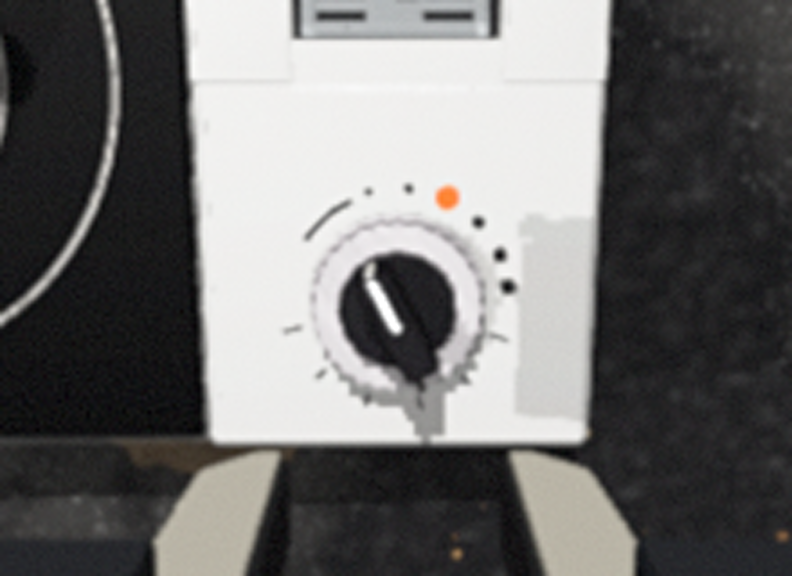

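The crop shows the white line from about (398,330) to (370,268), pointing up-left, the orange dot at (447,197), and the collar line down at about (420,400).

Run:
```python
from h import *
p=camera('wrist')
g=cv2.cvtColor(p['image'],cv2.COLOR_RGB2GRAY)
sub=np.zeros_like(g);sub[172:194,308:326]=1
b=(g>150)&(sub>0);vu=np.argwhere(b)
P=np.array([ray(p,(u,v),.105)[:2] for v,u in vu])*1000
vx,vy,x,y=cv2.fitLine(P.astype(np.float32),cv2.DIST_HUBER,0,.01,.001).ravel()
a=np.degrees(np.arctan2(vy,vx));print(len(P),'line',a,x,y,'value',.95-np.radians(a-YAW))
e=P@[vx,vy];print('extent',e.min(),e.max(),P[e.argmin()],P[e.argmax()])
# dot
hsv=cv2.cvtColor(p['image'],cv2.COLOR_RGB2HSV);d=(hsv[...,1]>150)&(hsv[...,2]>180)&(hsv[...,0]<20);d[250:]=0;d[:,:300]=0
v,u=np.argwhere(d).mean(0);print('dot',ray(p,(u,v),.062))
h=np.radians(YAW);c=np.array([.4475,-.0048]);print('dot pred',c+.0385*np.array([np.cos(-.45+h),np.sin(-.45+h)]))
```

```text
74 line 21.629005 456.69205 0.23949577 value 0.49832615
extent 413.4445864748585 437.7121649802308 [446.47879861  -4.33438628] [468.16385465   6.81434113]
dot [ 0.47974659 -0.02354082  0.062     ]
dot pred [ 0.48083085 -0.02406926]
```

```bash
python3 -c "
from h import *
go([.447,-.0047,.089],22)"
```

```text
ROW [-0.0011, 0.0, 0.1459] [-0.0001, 0.0005, -0.4382] now [ 0.4482 -0.0047  0.2349] [-4.29  0.03  0.  ]
```

```bash
python3 -m inch '[[-0.001,0,0.02,0,0,-0.11,0.4],[-0.001,0,0.05,0,0,-0.22,0.4],[-0.001,0,0.08,0,0,-0.33,0.4],[-0.001,0,0.105,0,0,-0.438,0.4],[-0.001,0,0.105,0,0,-0.438,0.4],[-0.001,0,0.13,0,0,-0.438,0.4],[-0.001,0,0.14,0,0,-0.438,0.4],[-0.001,0,0.146,0,0,-0.438,0.4],[-0.001,0,0.146,0,0,-0.438,0.4]]'; python3 -m inch '[[0,0,0,0,0,0,0.3],[0,0,0,0,0,0,0.22],[0,0,0,0,0,0,0.16],[0,0,0,0,0,0,0],[0,0,0,0,0,0,0],[0,0,0,0,0,0,0]]' 15; python3 -c "
from h import *
s=bot.get_state();print(s['torque'].round(3),s['contact_force'].round(1));go([.447,-.0047,.089],-30)"
```

```text
time: 17.5
position: [0.4466, -0.0046, 0.0887]
orientation: [-3.084, -0.596, 0.002]
contact_force: [-0.0, 0.5, 0.3]
gripper_width: 0.0372
grasp_force: 0.0
time: 18.0
position: [0.4478, -0.0049, 0.0899]
orientation: [3.083, 0.599, 0.002]
contact_force: [0.2, -1.8, 4.7]
gripper_width: 0.012
grasp_force: 14.9
[-0.279 -0.02   0.005] [ 0.2 -1.8  4.7]
ROW [-0.0006, -0.0005, 0.0009] [0.0004, -0.0016, 0.8663] now [ 0.4478 -0.0049  0.0899] [21.98 -0.08 -0.06]
```

```bash
python3 -m inch '[[0,0,-0.0005,0,0,0,0],[0,0,-0.001,0,0,0,0],[0,0,-0.001,0,0,0,0]]' 15; python3 -c "
from h import *
s=bot.get_state();print(s['torque'].round(3),s['contact_force'].round(1));go([.447,-.0047,.089],-30)"
```

```text
time: 18.25
position: [0.4476, -0.0049, 0.09]
orientation: [3.083, 0.599, 0.002]
contact_force: [5.5, -2.5, -3.3]
gripper_width: 0.0118
grasp_force: 15.0
[-0.405 -0.879  0.053] [ 5.5 -2.5 -3.3]
ROW [-0.0005, -0.0004, 0.001] [0.0004, -0.0014, 0.8663] now [ 0.4476 -0.0049  0.09  ] [21.98 -0.06 -0.05]
```

```bash
python3 -m inch '[[0,0,0.0005,0,0,0.06,0],[0,0,0.0005,0,0,0.12,0],[0,0,0.0005,0,0,0.18,0],[0,0,0.0005,0,0,0.24,0],[0,0,0.0005,0,0,0.3,0],[0,0,0.0005,0,0,0.3,0]]' 15
python3 - <<'E'
from h import *
s=bot.get_state();print(s['torque'].round(3),s['contact_force'].round(1));go([.447,-.0047,.089],-30)
for c in ['side','scene']:
  p=camera(c)
  for n in ['collar_pointer','knob_pointer']:
    print(c,n,[(np.round(m['location'],4).tolist(),round(m['p'],2)) for m in nets.mark_of(n,p)[:1]])
E
```

```text
time: 18.75
position: [0.4477, -0.0053, 0.09]
orientation: [3.139, 0.103, 0.002]
contact_force: [2.4, -4.3, 0.6]
gripper_width: 0.0121
grasp_force: 15.0
[-0.661 -0.543 -0.104] [ 2.4 -4.3  0.6]
ROW [-0.0007, -0.0006, 0.001] [0.0007, -0.0016, 0.5624] now [ 0.4477 -0.0053  0.09  ] [ 3.74 -0.08 -0.07]
side collar_pointer [([0.4172, -0.0098, 0.0672], 0.63)]
side knob_pointer [([0.4638, -0.0008, 0.1028], 0.61)]
scene collar_pointer [([0.4244, -0.0108, 0.0692], 0.63)]
scene knob_pointer [([0.464, -0.0034, 0.1062], 0.59)]
```

```bash
python3 -m inch '[[0,0,0,0,0,0.06,0],[0,0,0,0,0,0.12,0],[0,0,0,0,0,0.18,0],[0,0,0,0,0,0.24,0],[0,0,0,0,0,0.3,0],[0,0,0,0,0,0.36,0],[0,0,0,0,0,0.42,0],[0,0,0,0,0,0.48,0],[0,0,0,0,0,0.54,0],[0,0,0,0,0,0.562,0],[0,0,0,0,0,0.562,0],[0,0,0,0,0,0.562,0]]' 15; python3 -c "
from h import *
s=bot.get_state();print(s['torque'].round(3),s['contact_force'].round(1));go([.447,-.0047,.089],-30)"
```

```text
time: 20.05
position: [0.4475, -0.0058, 0.09]
orientation: [3.035, -0.806, 0.002]
contact_force: [2.2, -7.1, 1.3]
gripper_width: 0.0114
grasp_force: 15.0
[-1.25  -0.371  0.021] [ 2.2 -7.1  1.3]
ROW [-0.001, -0.0007, 0.001] [0.0012, -0.0018, 0.0042] now [ 0.4475 -0.0058  0.09  ] [-29.75  -0.11  -0.07]
```

```bash
python3 -m inch '[[0,0,0,0,0,0,0.2],[0,0,0,0,0,0,0.35],[0,0,0,0,0,0,0.4],[0,0,0,0,0,0,0.4],[0,0,-0.03,0,0,0,0.4],[0,0,-0.07,0,0,0,0.4],[0,0,-0.11,0,0,0,0.4],[0,0,-0.145,0,0,-0.11,0.4],[0,0,-0.145,0,0,-0.22,0.4],[0,0,-0.145,0,0,-0.33,0.4],[0,0,-0.145,0,0,-0.43,0.4],[0,0,-0.145,0,0,-0.43,0.4]]'
python3 - <<'E'
from h import *
p=camera('wrist')
for n in ['cover','cover_rear','cover_lip','knob_top','knob_pointer','orange_mark','collar_pointer']:
    print(n,[(np.round(m['location'],4).tolist(),round(m['p'],2)) for m in nets.mark_of(n,p)[:1]])
im=p['image'][60:260,190:450];cv2.imwrite('pics/c9.png',cv2.cvtColor(cv2.resize(im,None,fx=3,fy=3,interpolation=cv2.INTER_CUBIC),cv2.COLOR_RGB2BGR))
E
```

```text
time: 21.05
position: [0.447, -0.0044, 0.2347]
orientation: [-3.14, 0.1, -0.0]
contact_force: [0.2, -0.5, -0.0]
gripper_width: 0.0372
grasp_force: 0.0
cover [([0.5784, -0.0157, 0.058], 0.67)]
cover_rear [([0.6185, -0.0198, 0.0581], 0.7)]
cover_lip [([0.521, -0.012, 0.0537], 0.86)]
knob_top [([0.4474, -0.0052, 0.1039], 0.81)]
knob_pointer [([0.4595, -0.0132, 0.1057], 0.92)]
orange_mark [([0.4834, -0.028, 0.0616], 0.67)]
collar_pointer [([0.4163, -0.0078, 0.0711], 0.66)]
```

View pics/c9.png

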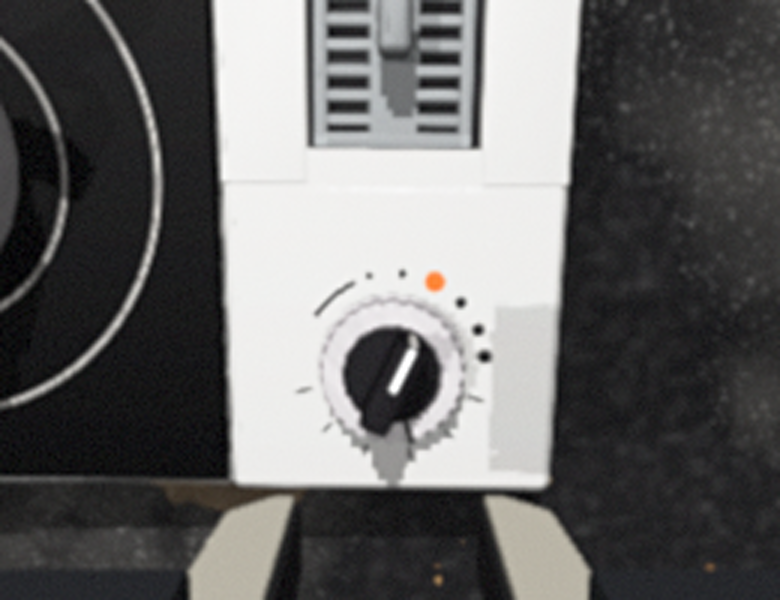

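The crop shows the knob's white line at (391,390)–(413,340), pointing at the orange dot at (434,282). The collar's line is still at the lower right and the cover lies flat. Handing in.

```bash
python3 -c "
from h import *
print(finish_job())"
```

```text
the job is handed in; nothing more can be done
None
```

I hooked the filter cover in and snapped it flat under the catch, then turned the black knob until its line pointed at the orange dot. The pictures show no clear movement of the collar, and nothing touched the kettle, mug or cup. The job was handed in at about 21 s; no verdict came back.

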